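Give a pump dose and log it on the tally counter

TASK

Press the pump cap of the blue-capped dispenser bottle all the way down and let it spring back up, then log the dose by swinging the tally counter's red-knobbed lever to its stop and letting it return. Leave the orange-capped bottle's pump alone, and do not tip or shift the steel beaker under the blue spout.

Things in the scene. Friction and masses are not known exactly. Their poses are not given: they have to be found in the camera images.
- blue_bottle: The white dispenser bottle (76 mm diameter) with a blue pump cap, bolted to the bench by a steel foot 92 mm in diameter. Origin: centre of the foot's underside, on the bench. Its spout points along its own -x, reaching 94 mm from the axis; it leaves the cap 11 mm below its top and bends down at the end.
- blue_cap_top (a point): Centre of the flat top of the blue pump cap, a disc 52 mm in diameter and 20 mm high, 205 mm above the bench when up. Moves with the cap.
- blue_cap (a joint): Stroke of the blue pump cap in m: 0 up, 0.016 fully pressed (straight down). Spring, about 5 N at the top to 11 N at the bottom; it returns by itself.
- orange_bottle: An amber dispenser bottle of the same shape and size with an orange pump cap (top also at 205 mm), bolted down. Same origin and axes as the blue one. Not to be used.
- orange_cap (a joint): Stroke of the orange pump cap in m: 0 up, 0.016 fully pressed. Spring as the blue one.
- counter: Tally counter: a grey and blue case 100 (x) x 120 (y) x 70 (high) mm on a base plate 140 x 130 mm, bolted down, four blank white windows on top towards its +x. Origin: centre of the case's underside, on the bench. The lever pivots on the case's top centre and overhangs its -x side.
- lever_post (a point): Centre of the top of the red upright knob (18 mm diameter, 45 mm high) at the lever's free end, 85 mm from the pivot; its top is 122 mm and its lower end 77 mm above the bench. Moves with the lever.
- lever_hinge (a point): Point on the lever's vertical pivot axis, at the height of the red knob's top. The steel lever arm, 12 mm wide and 6 mm thick, lies 78 to 84 mm above the bench.
- lever (a joint): Angle of the lever in rad: 0 at rest, 1.08 at its stop; grows counter-clockwise seen from above (at rest the lever points 149 degrees counter-clockwise from the counter's +x). Spring return, about 1 to 2.5 N at the knob.
- beaker: Loose open steel beaker, 68 mm in diameter and 85 mm high, standing on the bench under the blue spout. Origin: centre of its underside.
Things that resemble listed ones, but are neither listed nor needed, are in the scene too. What is shaped like the blue_bottle but purple, turquoise or yellow is not meant.

How it is judged:
On the way, in this order (a step that is already met when the one before it is completed fails the run):
1. the blue pump cap is pressed down (at least 13 of its 16 mm) (value of joint blue_cap above 0.013 m), for 0.1 s.
2. the blue cap has sprung back up, with the lever at rest (value of joint blue_cap below 0.003 m and value of joint lever below 0.12 rad), for 0.1 s.
3. the lever is swung to its stop (at least 0.97 of 1.08 rad) (value of joint lever above 0.97 rad and value of joint blue_cap below 0.003 m), for 0.1 s.
4. the lever has returned to rest (all of step 2), for 0.1 s.
At the end, for the whole second after the job is handed in: Both pump caps are up (within 3 mm), the lever is back at rest (within 0.12 rad), and the beaker stands upright and still, within 20 mm of where it began (all of step 4 and value of joint orange_cap below 0.003 m and angle between beaker's own z axis and vertical below 0.1 rad and distance of beaker from where it was at the start of the episode below 0.02 m and linear speed of beaker below 0.02 m/s); the robot touches nothing.
It fails at once if the orange cap is pressed by more than 5 mm (value of joint orange_cap above 0.005 m).
It fails at once if the beaker is tipped by more than 0.35 rad (angle between beaker's own z axis and vertical above 0.35 rad).
It also fails if it takes over 56 s, if anything falls off the work surface, if the arm or the gripper's body presses on something with over 40 N, if the wrist force passes 120 N, or if a joint passes its speed limit or range.

ROBOT

A 6-joint arm with a two-finger parallel gripper is mounted at the origin on the work surface. World frame = base frame: x ahead of the robot, y to its left, z up, the work surface at z = 0. Lengths are in m, angles in rad, forces in N, time in s.
With the tool pointing down it reaches from about 0.325 to 0.775 m from the base axis. Payload 9.3 kg.
Tool frame: the origin (TCP) lies midway between the tips of the shut fingers; the grasp point (between the pads) lies 19 mm behind it; z points along the fingers, y is the line along which they close (so a half turn about z gives the same grasp; the last joint's range is limited). The gripper opens to 85 mm and grips with 20 to 120 N. Pads are 22 mm wide; open, the fingers measure 114 mm over their backs; the gripper's body (76 mm by 85 mm) begins 54 mm behind the grasp point. The pads swing forward as they close: fully open they stand 13 mm farther back than shut.
Start: joints at [1.163, 0.259, 0.021, 1.334, 0, 1.418], TCP at [0.139, 0.532, 0.231] pointing down, gripper open.
Joint ranges: [-3.04, 3.04], [-0.91, 1.82], [-1.04, 1.36], [-1.92, 1.95], [-1.52, 1.45], [-3.14, 3.14]. Speed limits (rad/s): [2.22, 2.22, 2.79, 3.14, 3.14, 3.14].

INTERFACE

Orientations are given as a rotation vector (axis times angle).
In Python, from station import robot, imaging gives the robot as it stands. The module is installed in compiled form; this text tells all that it offers. Calls block until the motion is done:
- robot.reach(position, orientation): joint-space move of the TCP to a pose.
- robot.move_linear(position, orientation=None, rate=0.15): straight line of the TCP; orientation=None keeps the orientation; rate is the mean speed in m/s.
- robot.move_joints(angles): joint-space move.
- robot.let_go() and robot.grab(strength=None): open the fingers fully, or close them until they stop; strength is the grip in N (None keeps the last).
- robot.pause(seconds).
- robot.solve_ik(position, orientation): joint angles nearest the present ones, or None.
- robot.get_state(): the state.
- imaging.camera(name): name is "side" or "top" or "wrist"; returns the picture (384x512x3 uint8, blue, green, red); there is no depth.
- imaging.camera_info(name): a dict with "K" (3x3 intrinsics, pixels), "k1" (the pictures are not rectified: a ray, as slopes to the right and down, at radius r is drawn at 1 + k1 r^2 times it, then the intrinsics apply), "extrinsics" (4x4, takes a point from world to camera coordinates); the wrist camera has in their place "mount" (4x4, takes a point from camera to tool coordinates, whose origin is the TCP and whose axes are the flange's). Camera axes: x right, y down, z forward; pixel columns grow to the right and rows downward; lengths in m; the calibration is good to about 2 mm. A picture is of the moment at which its call begins: read the wrist's pose just before it. camera_info takes no time and is no camera call.
A pose or a line that the arm cannot do raises robot.PlanningError and nothing moves.
- robot.finish_job(): hands the job in; it is judged then, once.
Trained networks look in the newest picture that a camera, given by its name, has taken for a name from the list of things; names that differ only in an ending like _2 or _b are one class to them, and where a whole thing is asked for, a point or a joint stands for the part that bears it (a point fixed in the world has none). Each returns a list of dicts, best first, with "conf" (0 to 1); they miss things now and then, are a little off and sometimes report something else, mostly with a low value. They report only what shows in the picture. A call takes as long as a camera call. They do not tell look-alikes from the thing itself.
- imaging.find_in(thing, camera): "point" ([x, y, z] in m, in world coordinates, good to about 4 mm: the middle of the surface that is visible of it).
- imaging.silhouettes(thing, camera): "pixels" (384x512 bool, what is visible of it).
The state is a dict: "clock": time; "joint_pos": joint angles; "qd": joint speeds; "effort": joint torques, N m; "tcp_pos": TCP position; "eef_rot": TCP orientation; "contact_force": force on the tool from outside, world axes, zero at the start; "ft_torque": the same for the moment, N m; "grip_width": finger opening in m; "gripper_force": force on a finger pad.
Only numpy, scipy, OpenCV 4.12 (cv2) and the standard library are available. Lean on these libraries where they do the work, as an engineer would, in place of code of your own. Each camera call takes 0.05 s, during which the arm holds its last target. There are 200 camera calls.

## Working session

There is one attempt and no reset: what is moved stays moved. The work goes in short steps, each a Python script; the robot and the scene stay as the last script left them, time stands still between calls to the robot, and variables do not carry over. Pictures are saved under pics/ and viewed, at most 10 in all, crops included, and the job is handed in when it is done.

```bash
mkdir -p pics; python3 - <<'E'
from station import robot, imaging
import cv2,numpy as np
for c in ("top","side"):
    im=imaging.camera(c); cv2.imwrite(f"pics/{c}0.png",im)
    i=imaging.camera_info(c); print(c,np.round(i["K"],1).tolist(),i["k1"],np.round(i["extrinsics"],4).tolist())
    for t in ("blue_bottle","blue_cap_top","orange_bottle","counter","lever_post","lever_hinge","beaker"):
        try: print(t,[(np.round(d["point"],3).tolist(),round(d["conf"],2)) for d in imaging.find_in(t,c)])
        except Exception as e: print(t,e)
s=robot.get_state();print(s["clock"],s["tcp_pos"],s["eef_rot"],s["contact_force"])
E
```

```text
top [[417.5, 0.0, 251.0], [0.0, 417.5, 192.4], [0.0, 0.0, 1.0]] -0.11966065229226844 [[0.0104, -0.9999, 0.0101, 0.1319], [-0.9935, -0.0114, -0.113, 0.5654], [0.1131, -0.0089, -0.9935, 1.483], [0.0, 0.0, 0.0, 1.0]]
blue_bottle [([0.377, 0.162, 0.139], 0.94), ([0.575, 0.576, 0.137], 0.88), ([0.668, 0.426, 0.136], 0.85), ([0.581, 0.273, 0.138], 0.79), ([0.587, -0.221, 0.134], 0.71), ([0.457, 0.438, 0.139], 0.57)]
blue_cap_top [([0.459, 0.451, 0.209], 0.87), ([0.674, 0.447, 0.203], 0.61), ([0.376, 0.165, 0.207], 0.55), ([0.587, 0.277, 0.205], 0.53), ([0.582, 0.597, 0.204], 0.48)]
orange_bottle [([0.587, -0.22, 0.134], 0.86)]
counter [([0.572, 0.012, 0.07], 0.97)]
lever_post [([0.538, 0.021, 0.084], 0.71), ([0.579, 0.27, 0.137], 0.7)]
lever_hinge []
beaker [([0.509, 0.284, 0.006], 0.57)]
side [[376.5, 0.0, 262.0], [0.0, 376.5, 193.2], [0.0, 0.0, 1.0]] -0.10836546089700254 [[-0.9786, -0.2058, 0.0024, 0.5619], [-0.1613, 0.7596, -0.6301, 0.0833], [0.1278, -0.617, -0.7765, 1.2122], [0.0, 0.0, 0.0, 1.0]]
blue_bottle [([0.572, 0.608, 0.138], 0.98), ([0.667, 0.454, 0.132], 0.97), ([0.381, 0.183, 0.126], 0.9), ([0.586, 0.297, 0.126], 0.87), ([0.463, 0.473, 0.132], 0.84)]
blue_cap_top [([0.577, 0.601, 0.207], 0.97), ([0.585, 0.288, 0.204], 0.81), ([0.371, 0.17, 0.202], 0.78), ([0.458, 0.453, 0.207], 0.73), ([0.674, 0.448, 0.2], 0.7)]
orange_bottle [([0.595, -0.21, 0.113], 0.78), ([0.587, 0.296, 0.123], 0.47)]
counter [([0.57, 0.04, 0.067], 0.92)]
lever_post [([0.529, 0.038, 0.087], 0.48)]
lever_hinge [([0.524, 0.033, 0.089], 0.72)]
beaker [([0.508, 0.282, 0.044], 0.87)]
0.8 [0.13864904 0.53223795 0.23127756] [3.99157284e-01 3.11611344e+00 5.07792511e-05] [ 0.96933228  0.08463768 -0.10641202]
```

View pics/top0.png

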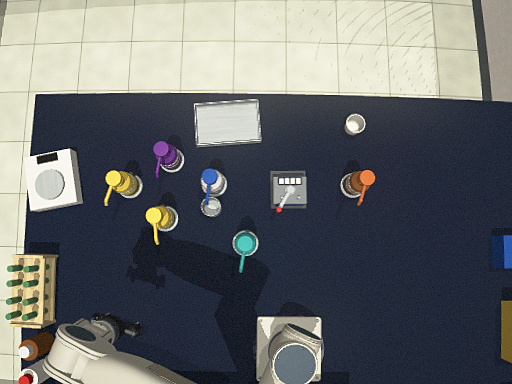

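View pics/side0.png

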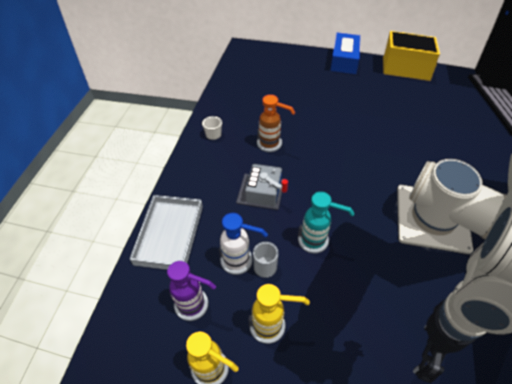

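Look-alikes for the blue cap in the top view are turquoise (246,242), purple (164,150), yellow (121,180) and (157,216), and orange (367,178). The blue cap on the white bottle, with the beaker under its spout, is at top (210,176) and side (233,223), so I choose that one. The red knob is at top (279,210), and the counter's windows face world +x, so its yaw is about 0. Next I refine the positions and check a close crop.

```bash
cat > h.py <<'E'
from station import robot, imaging
import cv2,numpy as np
def ray(c,u,v):
    i=imaging.camera_info(c);K=np.array(i["K"]);E=np.array(i["extrinsics"])
    n=cv2.undistortPoints(np.array([[[u,v]]],float),K,np.array([i["k1"],0,0,0,0.]))[0,0]
    R=E[:3,:3];return -R.T@E[:3,3],R.T@np.array([n[0],n[1],1])
def atz(c,u,v,z):
    o,d=ray(c,u,v);return o+d*(z-o[2])/d[2]
def proj(c,p):
    i=imaging.camera_info(c);q=np.array(i["extrinsics"])@np.r_[p,1]
    n=q[:2]/q[2];n=n*(1+i["k1"]*(n@n));K=np.array(i["K"]);return K[:2,:2]@n+K[:2,2]
E
python3 - <<'E'
from h import *
for c,bb,rr in (("top",(195,160,225,200),(270,195,300,220)),("side",(215,205,275,245),(270,170,295,198))):
    im=cv2.imread(f"pics/{c}0.png");h=cv2.cvtColor(im,cv2.COLOR_BGR2HSV)
    m=cv2.inRange(h,(0,140,90),(8,255,255))|cv2.inRange(h,(172,140,90),(180,255,255))
    x0,y0,x1,y1=rr;ys,xs=np.nonzero(m[y0:y1,x0:x1]);u,v=xs.mean()+x0,ys.mean()+y0
    print(c,"red",len(xs),u,v,xs.min()+x0,xs.max()+x0,ys.min()+y0,ys.max()+y0,atz(c,u,v,.105),atz(c,u,v,.122))
    s=max(imaging.silhouettes("counter",c) if not imaging.camera(c) is None else [],key=lambda d:d["conf"])["pixels"]
    ys,xs=np.nonzero(s);print("counter",xs.min(),xs.max(),ys.min(),ys.max(),cv2.minAreaRect(np.c_[xs,ys].astype(np.float32)))
    print("cap proj",proj(c,[.586,.282,.205]))
    crops=[cv2.resize(im[int(v)-25:int(v)+25,int(u)-35:int(u)+45],None,fx=5,fy=5,interpolation=cv2.INTER_CUBIC) for u,v in (proj(c,[.586,.282,.205]),proj(c,[.56,.02,.08]))]
    globals()[c]=np.vstack(crops)
cv2.imwrite("pics/crop.png",np.hstack([top,side]))
E
```

```text
top red 26 278.53846153846155 209.53846153846155 276 281 207 212 [0.49720382 0.0433374  0.105     ] [0.49596207 0.04462257 0.122     ]
counter 269 306 171 212 ((287.684814453125, 191.04383850097656), (41.2437629699707, 36.34648513793945), 88.09085083007812)
cap proj [206.91791476 178.95617251]
side red 68 284.3529411764706 184.7058823529412 281 287 179 191 [0.4935528  0.04778407 0.105     ] [0.49192    0.06219959 0.122     ]
counter 223 266 214 237 ((244.8071746826172, 224.88906860351562), (44.691776275634766, 19.57090950012207), 6.709836483001709)
cap proj [234.70831395 222.2619749 ]
```

View pics/crop.png

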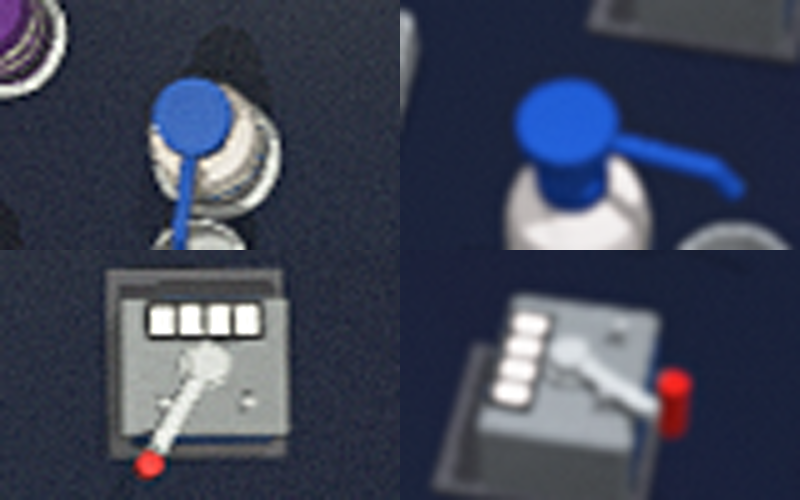

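The crop confirms the blue cap on the white bottle, with its spout over the beaker: cap centre at about top (209.6,176.6) and side (232.6,221.4). The counter shows its lever at rest, with the pivot and red knob both visible.

```bash
python3 - <<'E'
from h import *
print(atz("top",209.2,176.2,.205),atz("side",232.2,221.0,.205))
u,v=proj("top",[.56,.02,.08]);print(atz("top",int(u)-35+41,int(v)-25+21.8,.085))
u,v=proj("side",[.56,.02,.08]);print(atz("side",int(u)-35+33.6,int(v)-25+20,.085))
# knob mid-height axis in side and top
print(atz("top",278.5,209.5,.122),atz("side",284.4,185,.1))
for z in(.32,.19):
  for r in ([np.pi,0,0],[0,np.pi,0]): print(robot.solve_ik([.585,.28,z],r))
print(robot.solve_ik([.487,.12,.095],[0,np.pi,0]),robot.solve_ik([.487,-.03,.095],[0,np.pi,0]))
E
```

```text
[0.59505771 0.27483943 0.205     ] [0.59321649 0.27955891 0.205     ]
[0.57197787 0.00176603 0.085     ]
[0.56805213 0.00418733 0.085     ]
[0.49609167 0.04475393 0.122     ] [0.49368719 0.0446972  0.1       ]
[ 0.31714655  0.4385815   0.51476706  1.64698188  0.         -2.8244461 ]
[0.31714655 0.4385815  0.51476706 1.64698188 0.         0.31714655]
[ 0.31714655  0.44155799  0.19265633  1.32189467  0.         -2.8244461 ]
[0.31714655 0.44155799 0.19265633 1.32189467 0.         0.31714655]
[ 0.07413441  0.25852807 -0.34322424  0.96904401  0.          0.07413441] [-0.23371196  0.23726948 -0.37334203  0.96018481  0.         -0.23371196]
```

```bash
python3 - <<'E'
from h import *
D=[0,np.pi,0]
robot.grab(20)
s=robot.get_state();p=s["tcp_pos"];f0=None
robot.move_linear([p[0],p[1],.33],rate=.2)
robot.reach([.594,.277,.33],D)
robot.move_linear([.594,.277,.215],rate=.15)
f0=robot.get_state()["contact_force"].copy()
for z in np.arange(.207,.1849,-.002):
    robot.move_linear([.594,.277,z],rate=.05)
    s=robot.get_state();f=s["contact_force"]-f0;print(round(z,4),np.round(s["tcp_pos"][2],4),np.round(f,1))
    if f[2]>18: break
robot.pause(.3);print(np.round(robot.get_state()["contact_force"]-f0,1))
imaging.camera("side");cv2.imwrite("pics/press.png",imaging.camera("side")[170:290,190:330].repeat(4,0).repeat(4,1))
robot.move_linear([.594,.277,.25],rate=.08)
robot.move_linear([.594,.277,.33],rate=.2)
s=robot.get_state();print(s["clock"],s["contact_force"]-f0,s["grip_width"])
E
```

```text
0.207 0.2069 [-0.9  0.2 -0.8]
0.205 0.2052 [-1.2  0.  -0.6]
0.203 0.2034 [-2.3  0.1  4.6]
0.201 0.2015 [-2.1 -0.1  5.3]
0.199 0.1996 [-2.5  0.6  6.9]
0.197 0.1977 [-2.7 -0.7  6.9]
0.195 0.1958 [-2.4 -1.4  6.5]
0.193 0.194 [-1.9 -1.1  8.4]
0.191 0.1921 [-2.9 -1.6  8.6]
0.189 0.1901 [-2.5 -1.1  9.8]
0.187 0.189 [-3.7 -2.1 14.3]
0.185 0.1889 [-7.9 -2.6 26.1]
[-8.6 -2.8 25. ]
10.1917 [-1.65214018 -0.05862632 -0.91548808] 1.620765643777681e-05
```

View pics/press.png

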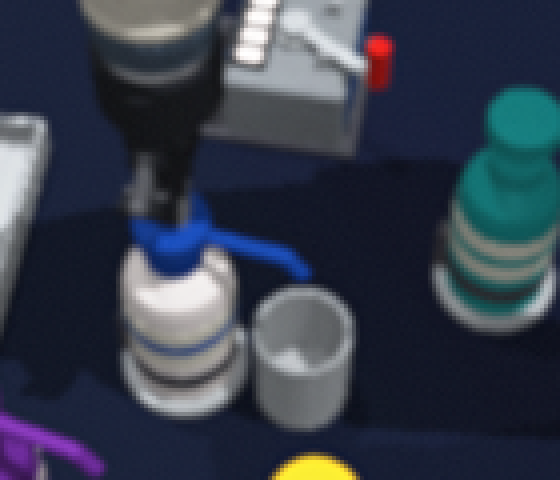

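The picture shows the blue cap (crop ~(175,240)) at its stop, with the beaker undisturbed. The stop came at 0.189 m, which is the full stroke. Now the lever.

```bash
python3 - <<'E'
from h import *
D=[0,np.pi,0];X=.491
robot.reach([X,.115,.33],D)
robot.move_linear([X,.115,.097],rate=.15)
robot.pause(.2);f0=robot.get_state()["contact_force"].copy()
y=.085;robot.move_linear([X,y,.097],rate=.1)
while y>-.035:
    y-=.006 if y>-.005 else .003
    robot.move_linear([X,y,.097],rate=.06)
    s=robot.get_state();f=s["contact_force"]-f0;print(round(y,3),np.round(s["tcp_pos"],4),np.round(f,1))
    if f[1]>12: break
robot.pause(.3)
cv2.imwrite("pics/lever.png",np.hstack([imaging.camera(c)[a:a+80,b:b+90].repeat(4,0).repeat(4,1) for c,a,b in(("top",160,245),("side",145,225))]))
print(robot.get_state()["clock"],robot.get_state()["contact_force"]-f0)
E
```

```text
0.079 [0.491 0.079 0.097] [ 0.4  0.5 -0.2]
0.073 [0.491  0.0728 0.097 ] [-0.6  0.9 -0.8]
0.067 [0.491  0.0668 0.097 ] [ 0.2  2.5 -0.3]
0.061 [0.491  0.0608 0.097 ] [-1.3  1.7 -1.4]
0.055 [0.491  0.0548 0.097 ] [-0.7  1.5 -1.8]
0.049 [0.4911 0.0488 0.097 ] [-1.4  2.1 -0.9]
0.043 [0.4911 0.0428 0.097 ] [-0.9  2.9 -1.4]
0.037 [0.491  0.0368 0.097 ] [-1.5  1.  -0.9]
0.031 [0.4911 0.0308 0.097 ] [-0.3  2.8 -0.6]
0.025 [0.491  0.0248 0.097 ] [-1.2  3.2 -1. ]
0.019 [0.491  0.0188 0.097 ] [-1.6  2.2 -0. ]
0.013 [0.4911 0.0128 0.097 ] [-1.1  3.1 -1.4]
0.007 [0.4913 0.0069 0.0971] [ 0.7  3.3 -0.5]
0.001 [0.4913 0.0009 0.0971] [ 1.7  4.2 -0.3]
-0.005 [ 0.4911 -0.005   0.0971] [1.4 3.3 0.1]
-0.011 [ 0.491  -0.0109  0.097 ] [2.8 4.1 0.4]
-0.014 [ 0.491  -0.0138  0.097 ] [ 2.6  4.6 -0.6]
-0.017 [ 0.4911 -0.0168  0.097 ] [2.6 4.2 0.3]
-0.02 [ 0.4911 -0.0186  0.097 ] [ 4.1 11.3 -0.1]
-0.023 [ 0.4914 -0.0197  0.097 ] [ 6.2 22.9 -0.3]
18.7333 [ 6.26629123 22.26056311 -0.44931239]
```

View pics/lever.png

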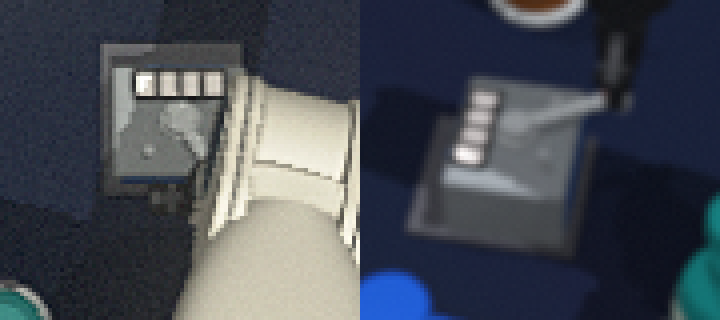

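The lever (side crop ~(560,112)) is swung across to its stop. It stopped at y = -0.02 as predicted, with a force rise to 22 N. I'll back off, let it return, and check.

```bash
python3 - <<'E'
from h import *
robot.move_linear([.491,.11,.097],rate=.08)
robot.move_linear([.491,.11,.33],rate=.2)
q=np.array(robot.get_state()["joint_pos"]);q[0]+=1.1
robot.move_joints(q)
robot.pause(.3)
cv2.imwrite("pics/end.png",np.hstack([imaging.camera("top")[150:240,190:300].repeat(3,0).repeat(3,1),imaging.camera("side")[160:290,200:330].repeat(3,0).repeat(3,1)[:270]]))
print(robot.get_state()["clock"])
E
```

```text
24.1583
```

View pics/end.png

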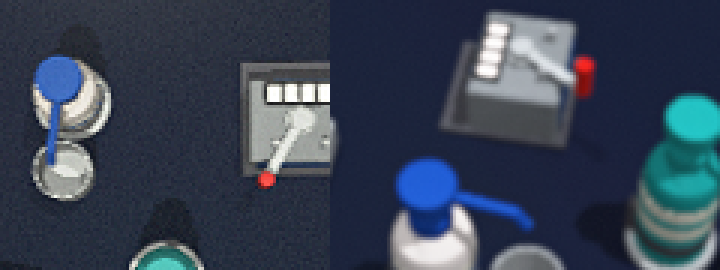

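The cap is up (crop (58,80)), the lever is back at rest with its knob at crop (266,180), and the beaker is unmoved at (63,170).

```bash
python3 -c "
from station import robot
print(robot.finish_job())"
```

```text
the job is handed in; nothing more can be done
None
```

The job is handed in at about 24 s of the 56 s allowed: the blue cap was pressed its full stroke and sprang back, the lever reached its stop and returned, and the beaker and orange bottle weren't touched; the hand-in returned no verdict.

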